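# Start the glassware dryer

## Robot

A 6-joint arm with a two-finger parallel gripper is mounted at the origin on the work surface. World frame = base frame: x ahead of the robot, y to its left, z up, the work surface at z = 0. Lengths are in m, angles in rad, forces in N, time in s.
With the tool pointing down it reaches from about 0.35 to 0.775 m from the base axis. Payload 7.3 kg.
Tool frame: the origin (TCP) lies at the very end of the fingers, on their centre line; the grasp point (between the pads) lies 19 mm behind it; z points along the fingers, y is the line along which they close (so a half turn about z gives the same grasp; the last joint's range is limited). The gripper opens to 92 mm and grips with 3 to 60 N. Pads are 19 mm wide; open, the fingers measure 130 mm over their backs; the gripper's body (75 mm by 190 mm) begins 47 mm behind the grasp point.
Start: joints at [-1.342, 0.342, 1.524, -0, 1.275, -0.146], TCP at [0.192, -0.489, 0.227] pointing down, gripper open.
Joint ranges: [-2.53, 2.53], [-0.77, 2.02], [0.04, 2.7], [-1, 4.14], [0.28, 2.66], [-3.11, 3.11]. Speed limits (rad/s): [2.57, 2.57, 3.14, 3.14, 3.14, 3.14].

## Interface

Orientations are given as [roll, pitch, yaw] about the fixed x, y, z axes, in that order (R = Rz(yaw) Ry(pitch) Rx(roll)).
In Python, from cell import telemetry, eyes, job gives the robot as it stands.
- The arm moves only by the tool apply_moves, never from a script. Its arguments are lists of equal length, an entry for each row: "delta_pos": the shift along the world's x, y, z each as a share of 0.4 m, from -1 to 1, a list of three; "dr": the turn, a rotation vector about the world's x, y, z each as a share of 0.5 rad, from -1 to 1, a list of three; "jaw": the opening, from 0 (shut) to 1 (fully open). A call has 1 to 8 rows; each row is the pose to reach, as a shift and turn from the pose commanded when the call began; what a row does not reach only later rows make up. A row lasts 1/12 s, in which the tool goes at most 41.7 mm and 7.16 degrees, less where a joint would pass 70% of its speed; a pose out of reach is approached as far as the arm can. A call with a number of a shift or a turn outside -1 to 1 is refused whole. A call with a gripper value outside its range is refused whole. The fingers move at their own pace and stop on an object; "force" is the grip in N (left out, the last holds). Time passes only in rows, so rows that repeat a pose let the fingers close. It gives the time, the measured TCP pose, the force, the opening and the grip force at its end, in the units of the state.
- telemetry.observe(): the state, without advancing time (a new reading comes with each control period).
- eyes.read_camera(name): name is "scene" or "top" or "wrist"; returns the picture (420x560x3 uint8, red, green, blue); there is no depth.
- eyes.camera_model(name): a dict with "vertical_fov" (degrees; the focal length in pixels is half the picture's height over the tangent of half this angle, whatever the lens; pixels are square), "cx", "cy" (the principal point, pixels), "rvec" (rotation vector, rad) and "tvec" (3), from world to camera coordinates, as OpenCV has them; the wrist camera has in their place "hand_eye" (4x4, takes a point from camera to tool coordinates, whose origin is the TCP and whose axes are the flange's). Camera axes: x right, y down, z forward; pixel columns grow to the right and rows downward; lengths in m; the calibration is good to about 2 mm. A picture is of the moment at which its call begins: read the wrist's pose just before it. camera_model takes no time and is no camera call.
- job.hand_in(): hands the job in; it is judged then, once.
The state is a dict: "time": time; "qpos": joint angles; "qvel": joint speeds; "joint_efforts": joint torques, N m; "tool_pos": TCP position; "tool_rot": TCP orientation; "contact_force": force on the tool from outside, world axes, zero at the start; "torque": the same for the moment, N m; "opening": finger opening in m; "grip_force": force on a finger pad.
Only numpy, scipy, OpenCV 4.12 (cv2) and the standard library are available. Lean on these libraries where they do the work, as an engineer would, in place of code of your own. Each camera call takes 0.05 s, during which the arm holds its last target. There are 200 camera calls.

## Task

Take the wet amber sample glass out of the sloped drain cradle, turn it over and stand it mouth down over the empty drying peg, its rim resting flat on the dryer deck, without dropping it. Then turn the dryer's dial until it sits in its click position at the blue mark, and after that press the green start button fully in and let it come back. Leave the glass already on the other peg, the red-capped jar, the white bottle and the blue-lidded tip box where they stand.

Things in the scene. Friction and masses are not known exactly. Their poses are not given: they have to be found in the camera images.
- beaker: The wet sample glass: straight open amber glass cylinder with a blue closed bottom, 50 mm outside diameter, 110 mm long, wall 3 mm (bore 44 mm), bottom 5 mm thick, about 0.12 kg. Origin at the centre of the underside of the closed bottom; z runs along the glass to the mouth. It starts lying in the cradle, mouth towards the cradle's +x and 20 degrees below level.
- beaker_rim (a point): Centre of the sample glass's mouth, in the plane of the rim, 110 mm along the glass's z axis from its bottom.
- cradle: Fixed drain cradle: white base plate 150 x 70 x 8 mm; two 10 mm steel rails 28 mm apart along its x, sloping down 20 degrees towards +x, carry the glass from below; a low stop plate 42 mm wide meets the lower part of the rim. Nothing beside or above the glass: fingers can straddle it. Origin at the centre of the plate's underside on the bench; the middle of the glass's axis is 85 mm above it.
- dryer: Fixed white dryer, 220 mm deep (x), y from -190 to +160 mm, origin on the bench, front to -x. Left (+y): level deck 60 mm high with two steel pegs, 22 mm thick, 85 mm tall, tapered tips: the empty one at x -45, y 90 mm; one at x 62, y 90 mm carries another glass. Right (y below 0): console whose face slopes 25 degrees, rising to +x from 50 to 153 mm, with the dial and, right of it, the button.
- free_peg (a point): Foot of the empty drying peg: on the peg's axis, at deck height (60 mm above the bench); z up, the peg's tip is 85 mm above it. The deck around it is flat.
- dial (a joint): Angle of the dial (rad), growing clockwise seen looking down on the console face. Spring click positions: 0 white mark, 0.6 yellow, 1.2 blue, 1.8 red; stops just beyond 0 and 1.8. Let go, it is drawn into the nearest click position; about 0.15 N m turns it over any click. It starts resting at white or yellow.
- dial_grip (a point): Grip point on the dial's axis, 34 mm above the console face; turns with the dial. z: the axis, pointing out of the sloping face; x: along the black grip bar to its pointer (white line) end. Bar 44 mm long, 14 mm wide, its top 10 mm above this point, on a disc 48 mm across whose top is 20 mm below this point. Coloured marks lie on the face 44 mm from the axis.
- blue_mark (a point): Middle of the blue mark on the console face, 44 mm from the dial's axis; the pointer points to it when the dial reads 1.2.
- start (a joint): Travel of the start button (m): 0 out, 0.006 fully in; it springs back when let go; fully in takes 5 N.
- start_top (a point): Centre of the top face of the round green start button, 28 mm in diameter; z points out along its axis, square to the sloping console face. The button moves along -z. It lies 90 mm right of the dial.
- dried: Bystander: another amber glass just like the sample glass, standing mouth down over the rear peg. Origin at the centre of its blue closed bottom, which is uppermost, 170 mm above the bench.
- jar: Bystander: specimen jar with a red cap, 60 mm in diameter, 70 mm tall. Origin at the centre of its underside.
- bottle: Bystander: white bottle, 60 mm in diameter, 150 mm tall. Origin at the centre of its underside.
- tipbox: Bystander: white pipette-tip box with a blue lid, 120 x 85 mm, 67 mm tall. Origin at the centre of its underside.
Mind the look-alikes: they are no part of the job. What is shaped like the beaker but yellow is not meant.

How it is judged:
By the outcome, as a careful person would: the job done as asked, in the order asked, and still so for the second after the job is handed in, with the robot touching nothing.
It also fails if it takes over 53 s, if anything falls off the work surface, if the arm or the gripper's body presses on something with over 40 N, if the wrist force passes 120 N, or if a joint passes its speed limit or range.

## Working session

There is one attempt and no reset: what is moved stays moved. The work goes in short steps, Python scripts to look and compute and a tool call to move; the robot and the scene stay as the last step left them, time stands still between calls to the robot, and variables do not carry over. Pictures are saved under pics/ and viewed, at most 10 in all, crops included, and the job is handed in when it is done.

Besides the shell and the picture viewer there is one more tool, called after "Call:" as name(argument=value, ...) on one line, values as JSON. apply_moves: Moves the arm, as the interface text tells. Its arguments: {"type":"object","properties":{"delta_pos":{"type":"array"},"dr":{"type":"array"},"jaw":{"type":"array"},"force":{"type":"number"}},"required":["delta_pos","dr","jaw"]}

```bash
ls; mkdir -p pics
python3 - <<'E'
from cell import telemetry, eyes, job
import cv2,numpy as np
a=eyes.read_camera("scene");b=eyes.read_camera("top")
for n,i in(("scene",a),("top",b)):
    cv2.imwrite(f"pics/{n}0.png",cv2.resize(i[:,:,::-1],(800,600),interpolation=cv2.INTER_CUBIC)); cv2.imwrite(f"pics/{n}_raw.png",i[:,:,::-1])
    print(n,eyes.camera_model(n))
print(eyes.camera_model("wrist")); print(telemetry.observe())
E
```

```text
pics
scene {'vertical_fov': 49.15223454776842, 'cx': 282.3317330015047, 'cy': 202.67402610775568, 'rvec': array([ 2.30963345,  1.08068646, -0.37724359]), 'tvec': array([-0.24856705, -0.25448453,  1.75278947])}
top {'vertical_fov': 43.530404956753635, 'cx': 280.8191239184435, 'cy': 201.78472333923054, 'rvec': array([ 2.15232092, -2.19142023,  0.12509329]), 'tvec': array([-0.075896  ,  0.51498522,  1.71984847])}
{'vertical_fov': 70.591417210637, 'cx': 276.47006943332246, 'cy': 206.47300231956262, 'hand_eye': array([[ 1.31961329e-03, -9.56664159e-01, -2.91190566e-01,
         7.96066054e-02],
       [ 9.99998292e-01,  1.63913606e-03, -8.53364464e-04,
        -7.38580343e-04],
       [ 1.29368415e-03, -2.91188943e-01,  9.56664688e-01,
        -1.57961985e-01],
       [ 0.00000000e+00,  0.00000000e+00,  0.00000000e+00,
         1.00000000e+00]])}
{'time': 0.1, 'qpos': array([-1.34198195e+00,  3.42654698e-01,  1.52491457e+00, -1.08071965e-05,
        1.27540381e+00, -1.45991391e-01]), 'qvel': array([ 0.00043648, -0.0010426 , -0.00315816,  0.00076318,  0.00053394,
       -0.00278734]), 'joint_efforts': array([ 1.39230200e-03, -4.32006133e+01, -2.44694495e+01,  7.19041144e-02,
        5.25509776e-02, -4.88398518e-05]), 'tool_pos': array([ 0.19213705, -0.48818901,  0.22611602]), 'tool_rot': array([-3.14022541e+00, -1.90590316e-04,  3.74808793e-01]), 'contact_force': array([-0.22720524, -0.64143178, -0.04708764]), 'torque': array([-0.06377734,  0.03794324,  0.02442888]), 'grip_force': 0.0, 'opening': 0.09179282779594054}
```

View pics/scene0.png

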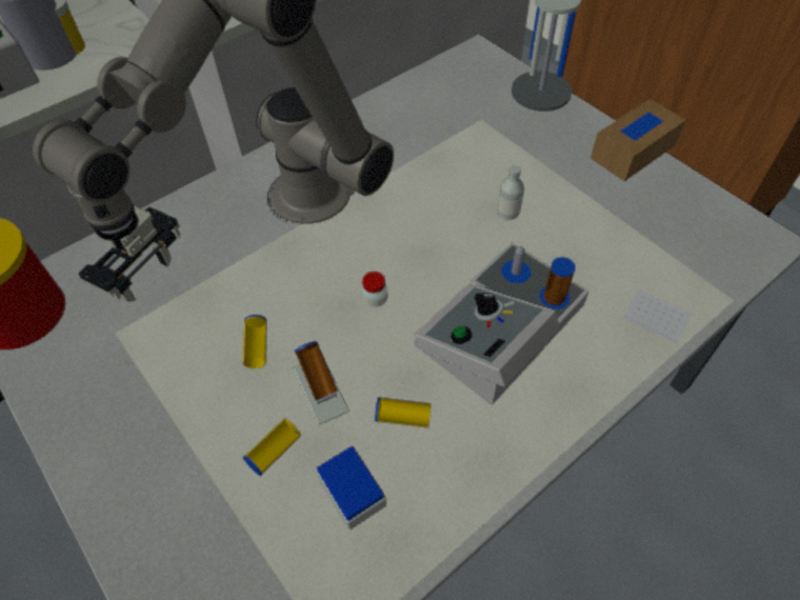

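View pics/top0.png

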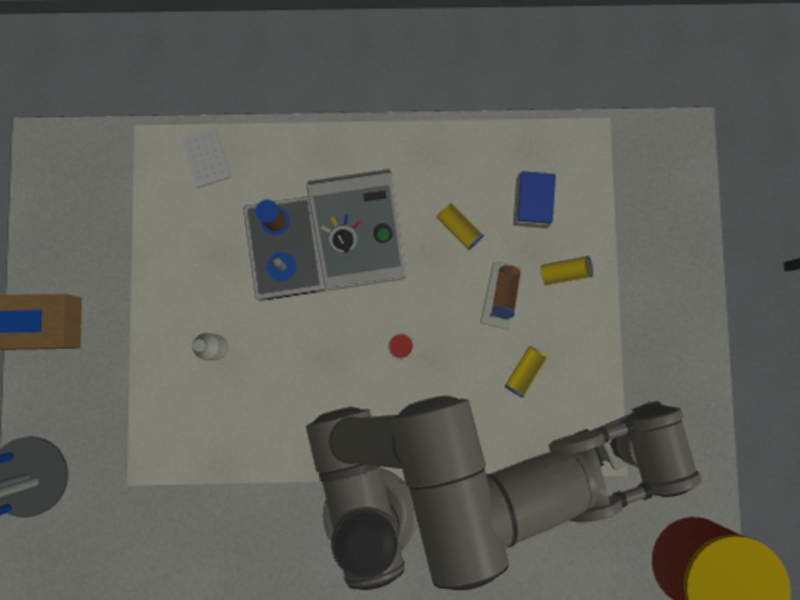

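The amber glass lies in the white cradle at scene (316,370) and top (506,292), with its blue bottom towards the robot. There are three yellow look-alikes: scene (255,342), (271,447) and (403,413). The other amber glass, at scene (558,282), is on the rear peg. The one meant is amber and in the cradle. I'll confirm that in enlarged crops.

```bash
cat > h.py <<'E'
import numpy as np,cv2
from cell import telemetry, eyes, job
from scipy.spatial.transform import Rotation as R
from scipy.optimize import least_squares
W,H=560,420
def cam(n,st=None):
    m=eyes.camera_model(n); f=H/2/np.tan(np.radians(m["vertical_fov"])/2)
    K=np.array([[f,0,m["cx"]],[0,f,m["cy"]],[0,0,1]])
    if "rvec" in m: return K,cv2.Rodrigues(np.array(m["rvec"]))[0],np.array(m["tvec"])
    T=np.eye(4); T[:3,:3]=R.from_euler("xyz",st["tool_rot"]).as_matrix(); T[:3,3]=st["tool_pos"]
    C=np.linalg.inv(T@m["hand_eye"]); return K,C[:3,:3],C[:3,3]
def proj(c,P):
    K,r,t=c; q=(np.atleast_2d(P)@r.T+t)@K.T; return q[:,:2]/q[:,2:]
def ray(c,uv):
    K,r,t=c; d=r.T@np.linalg.solve(K,[*uv,1]); return -r.T@t,d/np.linalg.norm(d)
def onz(c,uv,z):
    o,d=ray(c,uv); return o+d*(z-o[2])/d[2]
def tri(*obs):
    A=0;b=0;rs=[ray(c,uv) for c,uv in obs]
    for o,d in rs:
        M=np.eye(3)-np.outer(d,d);A=A+M;b=b+M@o
    p=np.linalg.solve(A,b); return p,[np.linalg.norm((np.eye(3)-np.outer(d,d))@(p-o)) for o,d in rs]
E
python3 - <<'E'
import cv2,numpy as np
s=cv2.imread("pics/scene_raw.png");t=cv2.imread("pics/top_raw.png")
def c(i,x,y,w,h): return cv2.resize(i[y:y+h,x:x+w],(400,300),interpolation=cv2.INTER_CUBIC)
o=np.vstack([np.hstack([c(s,180,229,80,60),c(t,314,174,80,60)]),np.hstack([c(s,285,165,140,105),c(t,160,110,140,105)])])
o=cv2.convertScaleAbs(o,alpha=1.4)
cv2.imwrite("pics/crops1.png",o)
E
```

```text
(no output)
```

View pics/crops1.png

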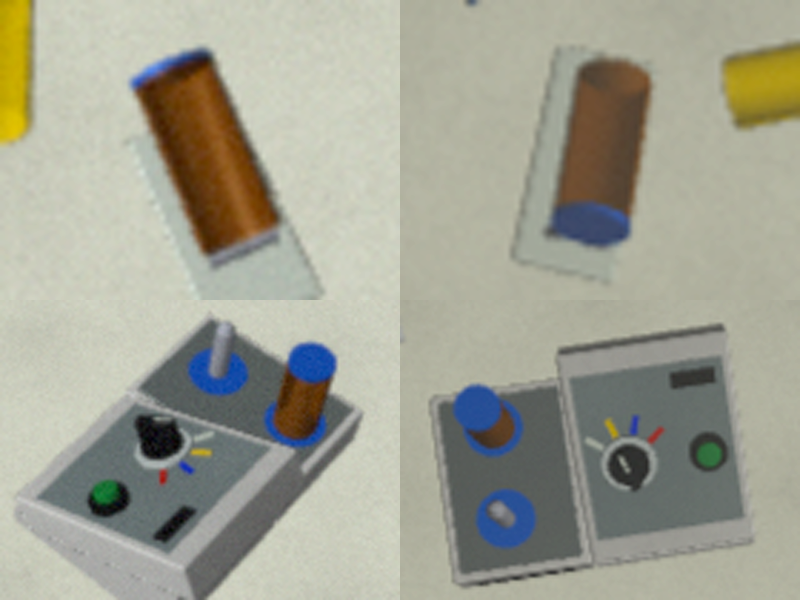

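The crops confirm the amber, blue-bottomed glass in the white cradle, with its bottom at crop (592,224) top and (172,70) scene, and its mouth at (615,76) and (242,240). In the lower crops I can see the free peg, the dial with its four marks and the green button. Next I triangulate them.

Run:
```python
from h import *
np.set_printoptions(precision=4,suppress=True)
S,T=cam("scene"),cam("top")
f=lambda x,y,ox,oy,s:((x+.5)/s-.5+ox,(y+.5)/s-.5+oy)
sg=lambda x,y:f(x,y,180,229,5); tg=lambda x,y:f(x-400,y,314,174,5)
k=400/140
sd=lambda x,y:f(x,y-300,285,165,k); td=lambda x,y:f(x-400,y-300,160,110,k)
P={}
for n,a,b in [("bottom",sg(172,70),tg(592,224)),("rim",sg(242,239),tg(615,76)),("pegfoot",sd(218,371),td(506,518)),("pegtip",sd(226,326),td(495,510)),("dried",sd(312,363),td(478,408)),
 ("button",sd(106,491),td(709,453)),("blue",sd(186,467),td(634,425)),("red",sd(164,476),td(656,436)),("white",sd(203,436),td(594,443)),("yel",sd(201,453),td(612,428)),("disc",sd(163,444),td(628,464)),
 ("cornFL",sd(135,390),td(457,583)),("cornRR",sd(212,318),td(432,398))]:
    p,r=tri((S,a),(T,b));P[n]=p;print(n,p,np.round(r,4))
a=P["rim"]-P["bottom"];print(np.linalg.norm(a),np.degrees(np.arcsin(a[2]/np.linalg.norm(a))),np.degrees(np.arctan2(a[1],a[0])),(P["rim"]+P["bottom"])/2)
d=P["dried"]-P["pegfoot"];print("dryer yaw",np.degrees(np.arctan2(d[1],d[0])),np.hypot(*d[:2]))
d=P["disc"]-P["button"];print("yaw2",np.degrees(np.arctan2(d[1],d[0]))-90,np.linalg.norm(d))
for n,uv in [("jar",(401,345)),("bottle",(205,346)),("tip",(535,198))]: print(n,onz(T,(uv[0]*.7,uv[1]*.7),.07))
```

```text
bottom [ 0.449  -0.3068  0.1088] [0.0016 0.0016]
rim [ 0.5474 -0.3309  0.072 ] [0.0009 0.0009]
pegfoot [0.5669 0.1888 0.0653] [0.0012 0.0012]
pegtip [0.5652 0.1893 0.1436] [0.0015 0.0015]
dried [0.6725 0.2032 0.1703] [0.0014 0.0014]
button [ 0.6283 -0.0444  0.1184] [0.0011 0.0011]
blue [0.6608 0.0382 0.1202] [0.0009 0.0009]
red [0.6503 0.0155 0.113 ] [0.0024 0.0024]
white [0.6421 0.083  0.1148] [0.0005 0.0005]
yel [0.658  0.0628 0.1196] [0.001 0.001]
disc [0.6192 0.0463 0.1087] [0.0011 0.0011]
cornFL [ 0.4779  0.2249 -0.0722] [0.0508 0.0508]
cornRR [0.6276 0.18   0.2479] [0.0654 0.0654]
0.10775724129955999 -19.95731822663791 -13.771036145442462 [ 0.4982 -0.3189  0.0904]
dryer yaw 7.718481558081918 0.1066339255633334
yaw2 5.718471506903967 0.0916613041347878
jar [ 0.3807 -0.0819  0.07  ]
bottle [0.3864 0.3581 0.07  ]
tip [ 0.7125 -0.3965  0.07  ]
```

Call:
apply_moves(delta_pos=[[0.6,0.22,0.15],[0.6,0.22,0.15],[0.6,0.22,0.15],[0.6,0.22,0.15],[0.6,0.22,0.15],[0.6,0.22,0.15],[0.6,0.22,0.15],[0.6,0.22,0.15]], dr=[[0,0,-1],[0,0,-1],[0,0,-1],[0,0,-1],[0,0,-1],[0,0,-1],[0,0,-1],[0,0,-1]], jaw=[1,1,1,1,1,1,1,1])

```text
time: 0.77
tool_pos: [0.4369, -0.3982, 0.2874]
tool_rot: [3.142, -0.003, -0.12]
contact_force: [-0.3, 1.0, -0.3]
opening: 0.0921
grip_force: 0.0
```

Run:
```python
from h import *
s=telemetry.observe(); print({k:np.round(s[k],4) for k in("time","qpos","tool_pos","tool_rot")})
q=s["qpos"];r=np.hypot(*s["tool_pos"][:2]); print(r, np.arctan2(s["tool_pos"][1],s["tool_pos"][0])-q[0], q[1]+q[2]+q[4])
# two poses tool-down: solve L1,L2, then h-Lt
Q=np.array([[.342655,1.524915],[q[1],q[2]]]);rr=[np.hypot(.192137,-.488189),r];zz=[.226116,s["tool_pos"][2]]
A=np.c_[np.sin(Q[:,0]),np.sin(Q.sum(1))];L=np.linalg.solve(A,rr);print(L,[zz[i]-L[0]*np.cos(Q[i,0])-L[1]*np.cos(Q[i].sum()) for i in (0,1)])
```

```text
{'time': np.float64(0.7667), 'qpos': array([-0.8698,  0.4298,  1.2233,  0.0019,  1.4864,  0.8208]), 'tool_pos': array([ 0.4369, -0.3982,  0.2874]), 'tool_rot': array([ 3.1415e+00, -2.8000e-03, -1.1990e-01])}
0.5911505970388253 0.13062366956460214 3.139465958417623
[0.66681484 0.31433694] [np.float64(-0.3100106083541682), np.float64(-0.2928917475452233)]
```

```bash
cat >> h.py <<'E'
np.set_printoptions(precision=4,suppress=True)
def Rt(t,x):
    "tool rotation: z along t, x nearest to x"
    t=np.array(t,float);t/=np.linalg.norm(t);x=np.array(x,float);x-=t*(x@t);x/=np.linalg.norm(x)
    return R.from_matrix(np.c_[x,np.cross(t,x),t])
def az(a,el):
    a,el=np.radians(a),np.radians(el);return np.array([np.cos(a)*np.cos(el),np.sin(a)*np.cos(el),np.sin(el)])
def go(p,rot,s=None):
    s=s or telemetry.observe()
    v=(rot*R.from_euler("xyz",s["tool_rot"]).inv()).as_rotvec()
    print("dp",(np.array(p)-s["tool_pos"])/.4,"dr",v/.5,"deg",np.degrees(np.linalg.norm(v)))
E
python3 - <<'E'
from h import *
t=az(-13.8,-65); go([.4263,-.3012,.2126],Rt(t,az(-13.8,0)))
E
```

```text
dp [-0.0265  0.2426 -0.1871] dr [-0.1555 -0.8535 -0.238 ] deg 25.7704949631248
```

Call:
apply_moves(delta_pos=[[-0.02,0.245,-0.185],[-0.02,0.245,-0.185],[-0.02,0.245,-0.185],[-0.02,0.245,-0.185],[-0.02,0.245,-0.185],[-0.02,0.245,-0.185]], dr=[[-0.155,-0.855,-0.24],[-0.155,-0.855,-0.24],[-0.155,-0.855,-0.24],[-0.155,-0.855,-0.24],[-0.155,-0.855,-0.24],[-0.155,-0.855,-0.24]], jaw=[1,1,1,1,1,1])

```text
time: 1.27
tool_pos: [0.4215, -0.3003, 0.2107]
tool_rot: [-3.135, -0.429, -0.25]
contact_force: [1.0, -0.8, 0.9]
opening: 0.0921
grip_force: 0.0
```

Run:
```python
from h import *
s=telemetry.observe(); print({k:s[k] for k in("time","qpos","tool_pos","tool_rot")})
i=eyes.read_camera("wrist")
cv2.imwrite("pics/w1.png",i[:,:,::-1])
go([.4263,-.3012,.2126],Rt(az(-13.8,-65),az(-13.8,0)))
# kinematic fit
D=[([-1.34198195,.342654698,1.52491457,-1e-5,1.27540381,-.145991391],[.19213705,-.48818901,.22611602],[-3.14022541,-.00019,.374808793]),
   ([-0.8698,0.4298,1.2233,0.0019,1.4864,0.8208],[.4369,-.3982,.2874],[3.1415,-.0028,-.1199]),
   (s["qpos"],s["tool_pos"],s["tool_rot"])]
def fk(q,p):
    L1,L2,h,Lt,d1,lat,e=p
    rz=lambda a:R.from_rotvec([0,0,a]);ry=lambda a:R.from_rotvec([0,a,0])
    A=rz(q[0]);P=np.array([0,0,h])+A.apply([d1,lat,0])
    A=A*ry(q[1]);P=P+A.apply([0,0,L1]);A=A*ry(q[2]);P=P+A.apply([e,0,L2])
    A=A*rz(q[3])*ry(q[4])*rz(q[5]);return P+A.apply([0,0,Lt]),A
off=None
for q,x,r in D:
    A=fk(q,np.zeros(7))[1]; print((A.inv()*R.from_euler("xyz",r)).as_rotvec())
def res(p): return np.concatenate([fk(q,p)[0]-x for q,x,r in D]+[.002*(p-[.4,.4,.3,.25,0,.077,0])])
o=least_squares(res,[.4,.4,.3,.25,0,.077,0]);print(o.x,np.abs(o.fun[:9]).max())
```

```text
{'time': 1.2667, 'qpos': array([-0.9373,  0.1585,  1.9121,  0.3944,  0.7755,  0.6394]), 'tool_pos': array([ 0.4215, -0.3003,  0.2107]), 'tool_rot': array([-3.1348, -0.4287, -0.2499])}
dp [ 0.0062  0.0055 -0.0019] dr [-0.0053 -0.0051  0.0122] deg 0.40655660526549803
[ 0.     -0.      1.5708]
[-0.     -0.0001  1.5707]
[0.     0.     1.5708]
[0.5054 0.3795 0.2239 0.3179 0.0005 0.0764 0.047 ] 2.3993297970675842e-05
```

View pics/w1.png

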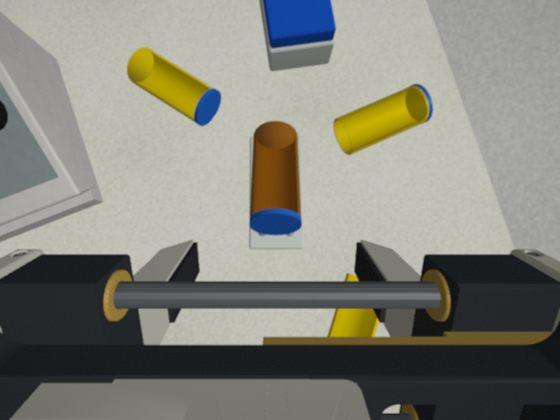

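The wrist picture shows the amber glass centred between the open fingers: bottom ellipse at (276,221), mouth at (275,133), axis parallel to the approach. The three yellow glasses lie clear of it. The kinematic fit is good, so I check the glass position and the reach of the poses to come.

```bash
cat >> h.py <<'E'
KP=[0.5054,0.3795,0.2239,0.3179,0.0005,0.0764,0.047]
def fk(q,p=KP):
    L1,L2,h,Lt,d1,lat,e=p
    rz=lambda a:R.from_rotvec([0,0,a]);ry=lambda a:R.from_rotvec([0,a,0])
    A=rz(q[0]);P=np.array([0,0,h])+A.apply([d1,lat,0])
    A=A*ry(q[1]);P=P+A.apply([0,0,L1]);A=A*ry(q[2]);P=P+A.apply([e,0,L2])
    A=A*rz(q[3])*ry(q[4])*rz(q[5]);return P+A.apply([0,0,Lt]),A*rz(np.pi/2)
lo=np.array([-2.53,-.77,.04,-1,.28,-3.11]);hi=np.array([2.53,2.02,2.7,4.14,2.66,3.11])
def ik(p,rot,n=12,q0=None):
    rng=np.random.default_rng(0);out=[]
    def res(q):
        P,A=fk(q);return np.r_[(P-p),.3*(A.inv()*rot).as_rotvec()]
    for k in range(n):
        g=q0 if (k==0 and q0 is not None) else rng.uniform(lo,hi)
        o=least_squares(res,np.clip(g,lo+1e-3,hi-1e-3),bounds=(lo,hi))
        if np.abs(o.fun).max()<1e-3 and not any(np.abs(o.x-y).max()<.02 for y in out): out.append(o.x)
    return out
E
python3 - <<'E'
from h import *
s=dict(tool_pos=np.array([.4215,-.3003,.2107]),tool_rot=np.array([-3.1348,-.4287,-.2499]))
S,T,Wc=cam("scene"),cam("top"),cam("wrist",s)
f=lambda x,y,ox,oy,k:((x+.5)/k-.5+ox,(y+.5)/k-.5+oy)
b,_=tri((S,f(172,70,180,229,5)),(T,f(192,224,314,174,5)),(Wc,(276,221)));r,_=tri((S,f(242,239,180,229,5)),(T,f(215,76,314,174,5)),(Wc,(275.5,133)))
print(b,_,r);a=r-b;m=(b+r)/2;L=np.linalg.norm(a);print(L,np.degrees(np.arcsin(a[2]/L)),np.degrees(np.arctan2(a[1],a[0])),m)
peg=np.array([.5668,.189,.06])
for phi in(40,45,55):
  for azi in (-72,-30,0,18,40,60,108,198):
    t=az(azi,-90+phi);x=[-c for c in az(azi,0)]
    G=peg+[0,0,.075]; 
    for dz in(.0,.1):
        q=ik(G+.019*t+[0,0,dz],Rt(t,x),8); print(phi,azi,dz,*q)
E
```

```text
[ 0.4497 -0.3063  0.1098] [np.float64(0.00041930474645100795), np.float64(0.001648408771549976), np.float64(0.0015701381940599333)] [ 0.5478 -0.3302  0.0728]
0.10750259606601077 -20.08685823037468 -13.704981621755328 [ 0.4987 -0.3183  0.0913]
40 -72 0.0 [ 0.5105  0.709   1.429  -0.7237  1.26    0.518 ]
40 -72 0.1 [ 0.5105  0.5992  1.3304 -0.6917  1.4186  0.3789]
40 -30 0.0
40 -30 0.1 [ 0.4626  0.3661  1.7328 -0.8375  0.806  -0.0572]
40 0 0.0
40 0 0.1 [ 0.2841  0.2456  1.915  -0.5508  0.3515 -0.8277]
40 18 0.0
40 18 0.1 [ 0.1359  0.2212  1.9494  0.3926  0.3025 -2.0844]
40 40 0.0 [-0.026   0.4251  2.0155  1.283   0.4602  2.8652]
40 40 0.1 [-0.026   0.2543  1.9027  0.853   0.6008 -2.9233]
40 60 0.0 [-0.1148  0.4863  1.8922  1.0417  0.7522  2.7606]
40 60 0.1 [-0.1148  0.3325  1.7857  0.8472  0.906   3.0467]
40 108 0.0 [-0.1123  0.7047  1.4382  0.6388  1.3785  2.4653]
40 108 0.1 [-0.1123  0.5942  1.3396  0.6253  1.5473  2.5893]
40 198 0.0 [ 0.2231  1.0037  0.7947 -0.0655  2.0384  1.4714]
40 198 0.1 [ 0.2231  0.938   0.664  -0.0743  2.2344  1.4551]
45 -72 0.0 [ 0.5404  0.7411  1.4205 -0.79
[... 772 characters left out ...]
-0.9088  1.5228  0.5221]
55 -30 0.0
55 -30 0.1
55 0 0.0 [0.3247 0.4969 2.1912 3.6711 0.5439 1.2973]
55 0 0.1 [0.3219 0.2691 2.106  4.14   0.3107 0.783 ]
55 18 0.0 [0.1088 0.479  2.2453 2.8196 0.556  1.728 ]
55 18 0.1
55 40 0.0 [-0.119   0.5034  2.1723  1.9574  0.7009  2.1036]
55 40 0.1 [-0.119   0.2794  2.084   1.5651  0.6401  2.6002]
55 60 0.0 [-0.2244  0.5659  2.0009  1.4322  0.9113  2.2881]
55 60 0.1 [-0.2244  0.3763  1.9221  1.2412  0.9742  2.6111]
55 108 0.0 [-0.1871  0.8072  1.413   0.8021  1.5374  2.3446]
55 108 0.1 [-0.1871  0.683   1.3443  0.8067  1.6714  2.4835]
55 198 0.0 [ 0.2288  1.1948  0.5256 -0.1011  2.3768  1.4487]
55 198 0.1 [ 0.2288  1.1312  0.4017 -0.1281  2.5632  1.4143]
```

Run:
```python
from h import *
a=az(-13.75,-20);t=az(-13.75,-70);G=np.array([.4985,-.3185,.0875])-.022*a;P=G+.019*t;Ro=Rt(t,az(-13.75,0))
print(P)
go(P-.09*t,Ro);go(P,Ro)
```

```text
[ 0.4847 -0.3151  0.0772]
dp [ 0.0775 -0.0111 -0.1291] dr [0.0368 0.1643 0.0141] deg 4.840805799796918
dp [ 0.1523 -0.0294 -0.3405] dr [0.0368 0.1643 0.0141] deg 4.840805799796918
```

Call:
apply_moves(delta_pos=[[0.075,-0.011,-0.07],[0.0775,-0.011,-0.13],[0.1,-0.017,-0.2],[0.125,-0.023,-0.27],[0.152,-0.029,-0.34],[0.152,-0.029,-0.34],[0.152,-0.029,-0.34]], dr=[[0.037,0.164,0.014],[0.037,0.164,0.014],[0.037,0.164,0.014],[0.037,0.164,0.014],[0.037,0.164,0.014],[0.037,0.164,0.014],[0.037,0.164,0.014]], jaw=[1,1,1,1,1,1,1])

```text
time: 1.9
tool_pos: [0.4865, -0.3156, 0.0764]
tool_rot: [-3.14, -0.349, -0.239]
contact_force: [-0.5, 0.8, 0.8]
opening: 0.0916
grip_force: 0.0
```

Call:
apply_moves(delta_pos=[[0,0,0],[0,0,0],[0,0,0],[0,0,0],[0,0,0],[0,0,0],[0,0,0],[0,0,0]], dr=[[0,0,0],[0,0,0],[0,0,0],[0,0,0],[0,0,0],[0,0,0],[0,0,0],[0,0,0]], jaw=[0.4,0.4,0.4,0.4,0.4,0.4,0.4,0.4], force=25)

```text
time: 2.57
tool_pos: [0.4851, -0.3138, 0.0772]
tool_rot: [-3.14, -0.35, -0.24]
contact_force: [-1.8, 3.0, 5.6]
opening: 0.0499
grip_force: 25.0
```

```bash
cat > plan.py <<'E'
from h import *
s=telemetry.observe();q0=s["qpos"];print("fk err",fk(q0)[0]-s["tool_pos"])
R0=R.from_euler("xyz",s["tool_rot"]); ra=R0.inv().apply(az(-13.75,-20)) # glass axis in tool
peg=np.array([.5668,.189,.06])
lift=s["tool_pos"]+[0,0,.16]; q1=ik(lift,R0,1,q0)[0]
t=az(60,-40);Rf=Rt(t,-az(60,0));Gz=.137+.115
Pf=np.array([peg[0],peg[1],Gz])+.019*t
print(Rf.inv().apply([0,0,-1]),ra)
qf=ik(Pf,Rf,20); print(Pf,Rf.as_euler("xyz"),*qf)
if __name__=="__main__":
    qf=min(qf,key=lambda q:np.abs(q-q1).max());print("q1",q1,"qf",qf)
    N=5;prev=(lift,R0)
    for k in range(1,N+1):
        P,A=fk(q1+(qf-q1)*k/N); v=(A*prev[1].inv()).as_rotvec()
        g=P-.019*A.apply([0,0,1]);ax=A.apply(ra)
        print(k,"pos",P,"dp",(P-prev[0])/.4,"dr",v/.5,"deg",np.degrees(np.linalg.norm(v)),"G",g,"rim",g+.077*ax,"mid elbow")
        prev=(P,A)
E
python3 plan.py
```

```text
fk err [-0.0003  0.0002  0.0002]
[ 0.766  -0.      0.6428] [0.7651 0.001  0.6439]
[0.5741 0.2016 0.2398] [-3.1416  0.8727 -2.0944] [-0.1902  0.3289  1.8595  1.0886  0.9562  2.802 ]
q1 [-0.8115  0.2607  1.6664  0.2353  0.9304  0.8849] qf [-0.1902  0.3289  1.8595  1.0886  0.9562  2.802 ]
1 pos [ 0.5352 -0.2097  0.2258] dp [ 0.1252  0.2604 -0.0285] dr [ 0.5878 -0.1289 -0.5925] deg 24.19315837879138 G [ 0.5277 -0.2113  0.2432] rim [ 0.5928 -0.2407  0.2143] mid elbow
2 pos [ 0.568  -0.1026  0.2215] dp [ 0.082   0.2678 -0.0109] dr [ 0.6319  0.0411 -0.5801] deg 24.6027326907415 G [ 0.5599 -0.1073  0.238 ] rim [ 0.6147 -0.1432  0.1974] mid elbow
3 pos [0.5843 0.0038 0.2232] dp [0.0408 0.2658 0.0043] dr [ 0.6475  0.2067 -0.5529] deg 25.100059043869916 G [ 0.5761 -0.004   0.2385] rim [ 0.6161 -0.0371  0.1816] mid elbow
4 pos [0.5857 0.106  0.2298] dp [0.0034 0.2556 0.0164] dr [ 0.6384  0.3613 -0.5134] deg 25.648847809003847 G [0.5778 0.0956 0.2436] rim [0.599  0.0753 0.1724] mid elbow
5 pos [0.5741 0.2016 0.2398] dp [-0.029   0.239   0.0251] dr [ 0.6092  0.4999 -0.4649] deg 26.21305871969421 G [0.5668 0.189  0.252 ] rim [0.5668 0.1891 0.175 ] mid elbow
```

Call:
apply_moves(delta_pos=[[0,0,0.03],[0,0,0.1],[0,0,0.18],[0,0,0.26],[0,0,0.34],[0,0,0.4],[0,0,0.4],[0,0,0.4]], dr=[[0,0,0],[0,0,0],[0,0,0],[0,0,0],[0,0,0],[0,0,0],[0,0,0],[0,0,0]], jaw=[0.4,0.4,0.4,0.4,0.4,0.4,0.4,0.4], force=30)

```text
time: 3.23
tool_pos: [0.4852, -0.3145, 0.2378]
tool_rot: [3.141, -0.352, -0.239]
contact_force: [-0.3, -0.1, -1.4]
opening: 0.0498
grip_force: 30.0
```

```bash
sed -i 's/\[0,0,.16\]/[0,0,.0]/; s/Gz=.137+.115/Gz=.137+.165/' plan.py; python3 plan.py
```

```text
fk err [-0. -0. -0.]
[ 0.766  -0.      0.6428] [0.7641 0.0001 0.6451]
[0.5741 0.2016 0.2898] [-3.1416  0.8727 -2.0944] [-0.1902  0.2625  1.7913  1.0118  1.0234  2.9418]
q1 [-0.8119  0.2599  1.6663  0.2347  0.9289  0.8846] qf [-0.1902  0.2625  1.7913  1.0118  1.0234  2.9418]
1 pos [ 0.535  -0.2134  0.2369] dp [ 0.1245  0.2527 -0.0022] dr [ 0.5741 -0.1393 -0.6203] deg 24.54103674958478 G [ 0.5274 -0.2148  0.2543] rim [ 0.5921 -0.2453  0.2258] mid elbow
2 pos [ 0.5685 -0.108   0.2422] dp [0.0837 0.2635 0.0131] dr [ 0.6279  0.0234 -0.5948] deg 24.78759303378571 G [ 0.5602 -0.1124  0.2587] rim [ 0.6143 -0.1499  0.2187] mid elbow
3 pos [ 0.5856 -0.0017  0.2531] dp [0.0428 0.2659 0.0274] dr [ 0.6537  0.1872 -0.5547] deg 25.139904235620428 G [ 0.5772 -0.009   0.2685] rim [ 0.6165 -0.0436  0.2121] mid elbow
4 pos [0.587  0.1025 0.2693] dp [0.0036 0.2604 0.0403] dr [ 0.653   0.3456 -0.5013] deg 25.57836309388561 G [0.579  0.0923 0.2832] rim [0.6    0.0712 0.2122] mid elbow
5 pos [0.5741 0.2016 0.2898] dp [-0.0324  0.2478  0.0513] dr [ 0.6287  0.4931 -0.4364] deg 26.08094997838913 G [0.5668 0.189  0.302 ] rim [0.5669 0.1892 0.225 ] mid elbow
```

Call:
apply_moves(delta_pos=[[0.03,0.06,0],[0.06,0.125,0],[0.095,0.19,0],[0.125,0.253,0],[0.125,0.253,0]], dr=[[0.14,-0.035,-0.155],[0.29,-0.07,-0.31],[0.43,-0.105,-0.465],[0.574,-0.14,-0.62],[0.574,-0.14,-0.62]], jaw=[0.4,0.4,0.4,0.4,0.4])

```text
time: 3.65
tool_pos: [0.5348, -0.2091, 0.2339]
tool_rot: [-2.833, -0.282, -0.651]
contact_force: [-0.1, 0.0, -0.8]
opening: 0.0504
grip_force: 30.0
```

Call:
apply_moves(delta_pos=[[0.02,0.065,0.003],[0.04,0.13,0.006],[0.062,0.195,0.01],[0.084,0.264,0.013],[0.084,0.264,0.013]], dr=[[0.157,0.006,-0.149],[0.314,0.012,-0.297],[0.47,0.018,-0.446],[0.628,0.023,-0.595],[0.628,0.023,-0.595]], jaw=[0.4,0.4,0.4,0.4,0.4])

```text
time: 4.07
tool_pos: [0.5679, -0.1041, 0.2396]
tool_rot: [-2.629, -0.046, -0.985]
contact_force: [-1.2, -0.2, -1.2]
opening: 0.0497
grip_force: 30.0
```

Call:
apply_moves(delta_pos=[[0.01,0.066,0.007],[0.02,0.132,0.014],[0.03,0.2,0.02],[0.043,0.266,0.027],[0.043,0.266,0.027]], dr=[[0.163,0.047,-0.139],[0.327,0.094,-0.277],[0.49,0.14,-0.416],[0.654,0.187,-0.555],[0.654,0.187,-0.555]], jaw=[0.4,0.4,0.4,0.4,0.4])

```text
time: 4.48
tool_pos: [0.5848, 0.0015, 0.2509]
tool_rot: [-2.574, 0.286, -1.258]
contact_force: [-0.3, -0.4, -1.2]
opening: 0.0497
grip_force: 30.0
```

Call:
apply_moves(delta_pos=[[0.001,0.065,0.01],[0.002,0.13,0.02],[0.003,0.195,0.03],[0.004,0.26,0.04],[0.004,0.26,0.04]], dr=[[0.163,0.086,-0.125],[0.327,0.173,-0.25],[0.49,0.26,-0.376],[0.653,0.346,-0.501],[0.653,0.346,-0.501]], jaw=[0.4,0.4,0.4,0.4,0.4])

```text
time: 4.9
tool_pos: [0.5862, 0.1049, 0.2672]
tool_rot: [-2.708, 0.633, -1.573]
contact_force: [-0.7, 0.0, -2.2]
opening: 0.0499
grip_force: 30.0
```

Run:
```python
from h import *
t=az(60,-40); s=telemetry.observe(); print(s["time"],s["tool_pos"],s["opening"],s["grip_force"]); go([.5741,.2016,.2898],Rt(t,-az(60,0)))
```

```text
4.9 [0.5862 0.1049 0.2672] 0.04992324172506375 30.00109763815999
dp [-0.0303  0.2418  0.0565] dr [ 0.6197  0.4885 -0.4364] deg 25.832785028825818
```

Next comes the last rotation, with pictures to check the fit over the peg.

Call:
apply_moves(delta_pos=[[-0.007,0.06,0.014],[-0.015,0.12,0.028],[-0.022,0.18,0.042],[-0.03,0.242,0.056],[-0.03,0.242,0.056],[-0.03,0.242,0.056],[-0.03,0.242,0.056]], dr=[[0.155,0.12,-0.11],[0.31,0.244,-0.22],[0.465,0.366,-0.33],[0.62,0.489,-0.437],[0.62,0.489,-0.437],[0.62,0.489,-0.437],[0.62,0.489,-0.437]], jaw=[0.4,0.4,0.4,0.4,0.4,0.4,0.4])

```text
time: 5.48
tool_pos: [0.5757, 0.1985, 0.2902]
tool_rot: [-3.13, 0.869, -2.086]
contact_force: [0.3, 0.2, -0.2]
opening: 0.0499
grip_force: 30.0
```

Run:
```python
from h import *
t=az(60,-40); go([.5741,.2016,.2898],Rt(t,-az(60,0)))
s=telemetry.observe();print(s["tool_pos"],s["tool_rot"],s["qpos"])
a=eyes.read_camera("scene");b=eyes.read_camera("wrist")
def c(i,x,y,w,h): return cv2.resize(i[y:y+h,x:x+w],(400,300*1),interpolation=cv2.INTER_CUBIC)
o=np.hstack([c(a,310,110,112,84),c(b,0,0,560,420)])[:,:,::-1]
cv2.imwrite("pics/peg.png",cv2.convertScaleAbs(o,alpha=1.3))
```

```text
dp [-0.004   0.0078 -0.0011] dr [0.0139 0.0088 0.0012] deg 0.4738305664935786
[0.5757 0.1985 0.2902] [-3.1303  0.8688 -2.0864] [-0.1938  0.2618  1.788   1.0059  1.0223  2.9402]
```

View pics/peg.png

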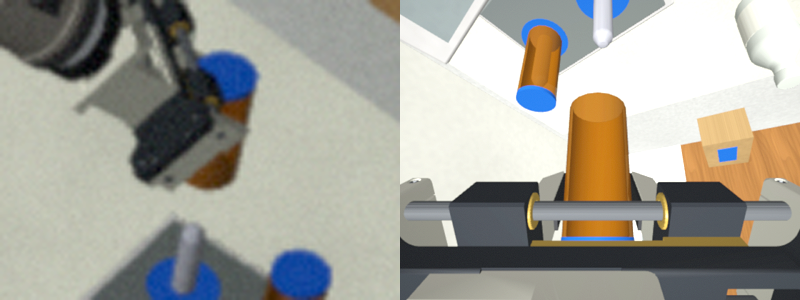

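The scene crop shows the glass upright, mouth down, above the free peg: blue bottom at (229,75), rim centre about (210,172), peg tip at (191,228). In the wrist half, the mouth is at (598,105) and the peg tip at (600,42). I check both numerically.

Run:
```python
from h import *
s=dict(tool_pos=np.array([.5757,.1985,.2902]),tool_rot=np.array([-3.1303,.8688,-2.0864]))
S,T,Wc=cam("scene"),cam("top"),cam("wrist",s)
k=1/.28;f=lambda x,y,ox,oy,k:((x+.5)/k-.5+ox,(y+.5)/k-.5+oy)
w=lambda x,y:((x-400)*1.4,y*1.4)
print("rim",*tri((S,f(210,172,310,110,k)),(Wc,w(598,106))))
print("blue",S and onz(S,f(229,75,310,110,k),.335))
k2=400/140
print("tip",*tri((S,f(191,228,310,110,k)),(Wc,w(601,41)),(T,f(95,210,160,110,k2))))
print("tip all-S",*tri((S,f(191,228,310,110,k)),(Wc,w(601,41))))
R0=R.from_euler("xyz",s["tool_rot"]);G=s["tool_pos"]-.019*R0.apply([0,0,1]);a=R0.apply([.7645,0,.6446]);print("G",G,"axis",a,"rim exp",G+.077*a,proj(Wc,G+.077*a),proj(Wc,[.5668,.189,.145]))
```

```text
rim [0.5709 0.1914 0.2217] [np.float64(0.0003231338902832253), np.float64(0.0003231338902832488)]
blue [0.5705 0.1918 0.335 ]
tip [0.5649 0.1877 0.1465] [np.float64(0.0004133911116889124), np.float64(0.000873057503040446), np.float64(0.0011302671464181663)]
tip all-S [0.5656 0.1873 0.1471] [np.float64(0.00021459522195632516), np.float64(0.0002145952219562612)]
G [0.5684 0.186  0.3025] axis [ 0.0056 -0.0049 -1.    ] rim exp [0.5688 0.1856 0.2255] [[275.8322 148.3032]] [[281.2211  58.091 ]]
```

Run:
```python
from h import *
s=telemetry.observe();print(s["tool_pos"],s["tool_rot"]);t=az(60,-40); go([.571,.2005,.2898-.14],Rt(t,-az(60,0)))
for z in(.15,.127): print(ik(np.array([.571,.2005,z]),Rt(t,-az(60,0)),6))
```

```text
[0.5758 0.1985 0.2906] [-3.1318  0.8697 -2.0887]
dp [-0.0121  0.005  -0.3521] dr [0.0114 0.0079 0.0036] deg 0.41206332081353464
[array([-0.194 ,  0.4754,  1.9585,  1.2642,  0.8637,  2.5134])]
[array([-0.194 ,  0.52  ,  1.9748,  1.315 ,  0.8468,  2.4359])]
```

Call:
apply_moves(delta_pos=[[-0.012,0.005,0],[-0.012,0.005,-0.05],[-0.012,0.005,-0.1],[-0.012,0.005,-0.16],[-0.012,0.005,-0.22],[-0.012,0.005,-0.28],[-0.012,0.005,-0.33],[-0.012,0.005,-0.35]], dr=[[0.011,0.008,0.004],[0.011,0.008,0.004],[0.011,0.008,0.004],[0.011,0.008,0.004],[0.011,0.008,0.004],[0.011,0.008,0.004],[0.011,0.008,0.004],[0.011,0.008,0.004]], jaw=[0.4,0.4,0.4,0.4,0.4,0.4,0.4,0.4])

```text
time: 6.25
tool_pos: [0.5695, 0.2013, 0.1482]
tool_rot: [3.134, 0.871, -2.1]
contact_force: [-0.7, 0.0, -1.6]
opening: 0.0497
grip_force: 30.0
```

Call:
apply_moves(delta_pos=[[0,0,-0.005],[0,0,-0.012],[0,0,-0.02],[0,0,-0.028],[0,0,-0.035],[0,0,-0.035]], dr=[[0,0,0],[0,0,0],[0,0,0],[0,0,0],[0,0,0],[0,0,0]], jaw=[0.4,0.4,0.4,0.4,0.4,0.4])

```text
time: 6.75
tool_pos: [0.5706, 0.2018, 0.1371]
tool_rot: [3.139, 0.874, -2.096]
contact_force: [0.2, -0.3, -1.1]
opening: 0.05
grip_force: 30.0
```

Call:
apply_moves(delta_pos=[[0,0,-0.006],[0,0,-0.012],[0,0,-0.018],[0,0,-0.02],[0,0,-0.02]], dr=[[0,0,0],[0,0,0],[0,0,0],[0,0,0],[0,0,0]], jaw=[0.4,0.4,0.4,0.4,0.4])

```text
time: 7.17
tool_pos: [0.5705, 0.2018, 0.1288]
tool_rot: [3.138, 0.874, -2.097]
contact_force: [-0.5, 0.5, 0.1]
opening: 0.0501
grip_force: 30.0
```

Call:
apply_moves(delta_pos=[[0,0,-0.003],[0,0,-0.005],[0,0,-0.005]], dr=[[0,0,0],[0,0,0],[0,0,0]], jaw=[0.4,0.4,0.4])

```text
time: 7.42
tool_pos: [0.5706, 0.2018, 0.127]
tool_rot: [3.138, 0.874, -2.097]
contact_force: [0.5, 0.3, -0.9]
opening: 0.05
grip_force: 30.0
```

Call:
apply_moves(delta_pos=[[0,0,-0.003],[0,0,-0.003],[0,0,-0.003]], dr=[[0,0,0],[0,0,0],[0,0,0]], jaw=[0.4,0.4,0.4])

```text
time: 7.67
tool_pos: [0.5706, 0.2018, 0.1259]
tool_rot: [3.138, 0.874, -2.097]
contact_force: [-0.3, -0.8, -1.2]
opening: 0.05
grip_force: 30.0
```

Call:
apply_moves(delta_pos=[[0,0,-0.003],[0,0,-0.003],[0,0,-0.003]], dr=[[0,0,0],[0,0,0],[0,0,0]], jaw=[0.4,0.4,0.4])

```text
time: 7.92
tool_pos: [0.5706, 0.2018, 0.1247]
tool_rot: [3.138, 0.874, -2.097]
contact_force: [-0.1, -0.1, -0.8]
opening: 0.0499
grip_force: 30.0
```

Call:
apply_moves(delta_pos=[[0,0,-0.003],[0,0,-0.003],[0,0,-0.003]], dr=[[0,0,0],[0,0,0],[0,0,0]], jaw=[0.4,0.4,0.4])

```text
time: 8.17
tool_pos: [0.5708, 0.2022, 0.1245]
tool_rot: [3.139, 0.876, -2.095]
contact_force: [-1.4, 0.0, 4.9]
opening: 0.0501
grip_force: 30.0
```

Call:
apply_moves(delta_pos=[[0,0,0],[0,0,0],[0,0,0],[0,0,0],[0,0,0],[0,0,0]], dr=[[0,0,0],[0,0,0],[0,0,0],[0,0,0],[0,0,0],[0,0,0]], jaw=[0.5,0.6,0.7,0.85,0.85,0.85])

```text
time: 8.67
tool_pos: [0.5706, 0.2018, 0.1234]
tool_rot: [3.138, 0.874, -2.097]
contact_force: [0.9, -0.1, -0.1]
opening: 0.0759
grip_force: 0.0
```

Call:
apply_moves(delta_pos=[[-0.01,-0.017,0.016],[-0.03,-0.05,0.048],[-0.06,-0.1,0.096],[-0.09,-0.15,0.145],[-0.12,-0.2,0.2],[-0.144,-0.249,0.25],[-0.144,-0.249,0.25]], dr=[[0,0,0],[0,0,0],[0,0,0],[0,0,0],[0,0,0],[0,0,0],[0,0,0]], jaw=[0.85,0.85,0.85,0.85,0.85,0.85,0.85])

```text
time: 9.25
tool_pos: [0.5134, 0.0989, 0.227]
tool_rot: [-3.135, 0.874, -2.092]
contact_force: [0.7, -1.3, 0.3]
opening: 0.0779
grip_force: 0.0
```

Run:
```python
from h import *
s=telemetry.observe();print(s["time"],s["tool_pos"],s["tool_rot"],s["qpos"],s["opening"])
a=eyes.read_camera("scene");b=eyes.read_camera("top");cv2.imwrite("pics/top_r2.png",b[:,:,::-1])
def c(i,x,y,w,h): return cv2.resize(i[y:y+h,x:x+w],(400,300),interpolation=cv2.INTER_CUBIC)
o=np.hstack([c(a,310,130,112,84),c(b,160,110,140,105)])[:,:,::-1]
cv2.imwrite("pics/placed.png",cv2.convertScaleAbs(o,alpha=1.3))
# dial & button plan
yaw=7.; t=az(yaw,-65); n=-t
O=np.array([.5658,.188,.06])-R.from_rotvec([0,0,np.radians(yaw)]).apply([-.045,.09,.06]);print("origin",O)
```

```text
9.25 [0.5134 0.0989 0.227 ] [-3.1352  0.8737 -2.0924] [-0.4678  0.2741  1.9926  1.0275  1.1061  2.5946] 0.07790330358150335
origin [0.6214 0.1042 0.    ]
```

View pics/placed.png

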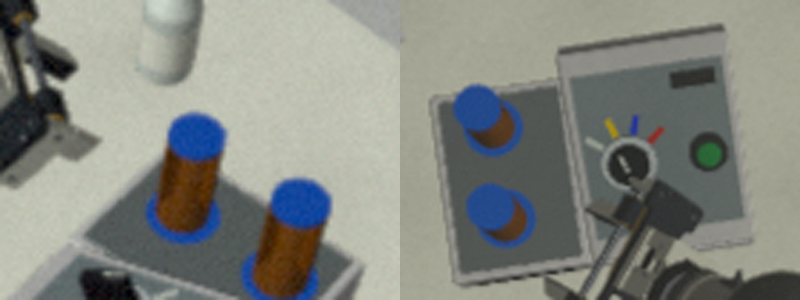

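The glass stands upright on the free peg next to the dried one, and both bottoms look level. In the top half the dial pointer runs roughly towards yellow: line (620,155)–(630,172), yellow mark (612,128). Next I go above the dial for a wrist view.

```bash
cat > plan2.py <<'E'
from h import *
def plan(P,Rg,N):
    s=telemetry.observe();q0=s["qpos"];qs=ik(np.array(P),Rg,12,q0)
    qf=min(qs,key=lambda q:np.abs(q-q0).max());print("q0",q0,"qf",qf)
    prev=(s["tool_pos"],R.from_euler("xyz",s["tool_rot"]))
    for k in range(1,N+1):
        p,A=fk(q0+(qf-q0)*k/N); v=(A*prev[1].inv()).as_rotvec()
        print(k,p,"dp",(p-prev[0])/.4,"dr",v/.5,"deg",np.degrees(np.linalg.norm(v)),np.linalg.norm(p-prev[0]))
        prev=(p,A)
E
python3 - <<'E'
from plan2 import *
t=az(7,-65);plan([.56,.039,.2355],Rt(t,az(25,0)),3)
E
```

```text
q0 [-0.4632  0.2789  1.9955  1.0308  1.102   2.5925] qf [-0.1268  0.1835  1.8059  0.1561  0.7338  0.8837]
1 [0.503  0.0865 0.1971] dp [-0.0255 -0.0367 -0.068 ] dr [-1.0325 -0.7658  1.2711] deg 51.789329164673966 0.03253281091343492
2 [0.5197 0.0591 0.1993] dp [ 0.0417 -0.0685  0.0056] dr [-0.975  -0.6448  1.4235] deg 52.76720853456049 0.0321759292574292
3 [0.56   0.039  0.2355] dp [ 0.1009 -0.0502  0.0904] dr [-1.0172 -0.484   1.477 ] deg 53.21678348117673 0.05778107123922602
```

Run:
```python
from plan2 import *
t=az(7,-65);plan([.55,.037,.26],Rt(t,az(25,0)),6)
```

```text
q0 [-0.4632  0.2789  1.9955  1.0308  1.102   2.5925] qf [-0.1347  0.1395  1.7872  0.1507  0.7969  0.8871]
1 [0.5042 0.0976 0.2123] dp [-0.0225 -0.009  -0.03  ] dr [-0.5282 -0.3987  0.6207] deg 25.993147054477802 0.015419383760237444
2 [0.5013 0.0881 0.2062] dp [-0.0072 -0.0236 -0.0152] dr [-0.5045 -0.3783  0.6626] deg 26.202879132972473 0.01160487340836694
3 [0.5049 0.075  0.2072] dp [ 0.009  -0.0328  0.0025] dr [-0.4922 -0.3466  0.6953] deg 26.347871338134595 0.013637854041718404
4 [0.5148 0.0606 0.2162] dp [ 0.0248 -0.036   0.0225] dr [-0.4924 -0.3076  0.7169] deg 26.428842483337938 0.01966674980804872
5 [0.5303 0.0472 0.2337] dp [ 0.0387 -0.0334  0.0439] dr [-0.505  -0.2655  0.7258] deg 26.44799374567269 0.02694323871363927
6 [0.55  0.037 0.26 ] dp [ 0.0494 -0.0256  0.0656] dr [-0.529  -0.2241  0.7209] deg 26.409046256779806 0.03440819756411027
```

Call:
apply_moves(delta_pos=[[0,-0.01,0.03],[0,-0.01,0.03],[0,-0.01,0.03],[0,-0.01,0.03],[0,-0.01,0.03]], dr=[[-0.13,-0.1,0.155],[-0.26,-0.2,0.31],[-0.4,-0.3,0.465],[-0.528,-0.4,0.62],[-0.528,-0.4,0.62]], jaw=[0.85,0.85,0.85,0.85,0.85])

```text
time: 9.77
tool_pos: [0.513, 0.0995, 0.2353]
tool_rot: [-2.785, 0.662, -1.526]
contact_force: [0.4, -0.3, 0.0]
opening: 0.0781
grip_force: 0.0
```

Call:
apply_moves(delta_pos=[[0,-0.024,0.02],[0,-0.024,0.02],[0,-0.024,0.02],[0,-0.024,0.02],[0,-0.024,0.02]], dr=[[-0.126,-0.095,0.166],[-0.252,-0.19,0.332],[-0.38,-0.285,0.497],[-0.504,-0.378,0.663],[-0.504,-0.378,0.663]], jaw=[0.85,0.85,0.85,0.85,0.85])

```text
time: 10.18
tool_pos: [0.5128, 0.0898, 0.2432]
tool_rot: [-2.646, 0.375, -1.125]
contact_force: [0.6, -0.2, 0.5]
opening: 0.0779
grip_force: 0.0
```

Call:
apply_moves(delta_pos=[[0,-0.033,0],[0,-0.033,0],[0,-0.033,0],[0,-0.033,0],[0,-0.033,0]], dr=[[-0.123,-0.087,0.174],[-0.246,-0.174,0.348],[-0.37,-0.26,0.52],[-0.492,-0.347,0.695],[-0.492,-0.347,0.695]], jaw=[0.85,0.85,0.85,0.85,0.85])

```text
time: 10.6
tool_pos: [0.5125, 0.0765, 0.243]
tool_rot: [-2.648, 0.077, -0.777]
contact_force: [-0.1, -0.1, -0.3]
opening: 0.0783
grip_force: 0.0
```

Call:
apply_moves(delta_pos=[[0.02,-0.036,0],[0.02,-0.036,0],[0.02,-0.036,0],[0.02,-0.036,0],[0.02,-0.036,0]], dr=[[-0.123,-0.077,0.18],[-0.246,-0.154,0.36],[-0.37,-0.23,0.54],[-0.492,-0.308,0.717],[-0.492,-0.308,0.717]], jaw=[0.85,0.85,0.85,0.85,0.85])

```text
time: 11.02
tool_pos: [0.5203, 0.0619, 0.2427]
tool_rot: [-2.764, -0.186, -0.411]
contact_force: [-0.5, 0.4, 0.1]
opening: 0.0779
grip_force: 0.0
```

Run:
```python
from plan2 import *
t=az(7,-65);s=telemetry.observe();print(s["time"],s["tool_pos"],s["qpos"]);plan([.555,.038,.25],Rt(t,az(25,0)),2)
```

```text
11.0167 [0.5203 0.0619 0.2427] [-0.2375  0.1675  1.7975  0.417   0.9694  1.5061]
q0 [-0.2375  0.1675  1.7975  0.417   0.9694  1.5061] qf [-0.1307  0.1589  1.7931  0.1523  0.7713  0.8869]
1 [0.5354 0.0474 0.2422] dp [ 0.0379 -0.0363 -0.0015] dr [-0.5073 -0.2681  0.7159] deg 26.283905712736328 0.020988941063818076
2 [0.555 0.038 0.25 ] dp [ 0.049  -0.0236  0.0196] dr [-0.5276 -0.2244  0.7351] deg 26.707094104764316 0.023115252672346775
```

Call:
apply_moves(delta_pos=[[0.038,-0.036,0],[0.038,-0.036,0],[0.038,-0.036,0],[0.038,-0.036,0],[0.038,-0.036,0]], dr=[[-0.127,-0.067,0.18],[-0.254,-0.134,0.36],[-0.38,-0.2,0.54],[-0.507,-0.268,0.716],[-0.507,-0.268,0.716]], jaw=[0.85,0.85,0.85,0.85,0.85])

```text
time: 11.43
tool_pos: [0.5352, 0.0473, 0.2425]
tool_rot: [-2.991, -0.367, 0.011]
contact_force: [-0.7, -0.9, -1.3]
opening: 0.078
grip_force: 0.0
```

Call:
apply_moves(delta_pos=[[0.049,-0.024,0.02],[0.049,-0.024,0.02],[0.049,-0.024,0.02],[0.049,-0.024,0.02],[0.049,-0.024,0.02],[0.049,-0.024,0.02]], dr=[[-0.132,-0.056,0.18],[-0.264,-0.112,0.36],[-0.396,-0.168,0.54],[-0.528,-0.224,0.735],[-0.528,-0.224,0.735],[-0.528,-0.224,0.735]], jaw=[0.65,0.65,0.65,0.65,0.65,0.65])

```text
time: 11.93
tool_pos: [0.5554, 0.0372, 0.2509]
tool_rot: [2.99, -0.411, 0.491]
contact_force: [0.2, -0.8, 0.5]
opening: 0.0597
grip_force: 0.0
```

Run:
```python
from h import *
s=telemetry.observe();print(s["time"],repr(s["tool_pos"]),repr(s["tool_rot"]))
a=eyes.read_camera("wrist");cv2.imwrite("pics/dial.png",a[:,:,::-1])
Wc=cam("wrist",s)
for P in ([.6106,.045,.1268],[.628,-.044,.118],[.661,.038,.118]):print(proj(Wc,P))
```

```text
11.9333 array([0.5554, 0.0372, 0.2509]) array([ 2.9905, -0.4109,  0.4914])
[[276.3039 198.8589]]
[[355.4422 221.1523]]
[[300.2533 161.4774]]
```

View pics/dial.png

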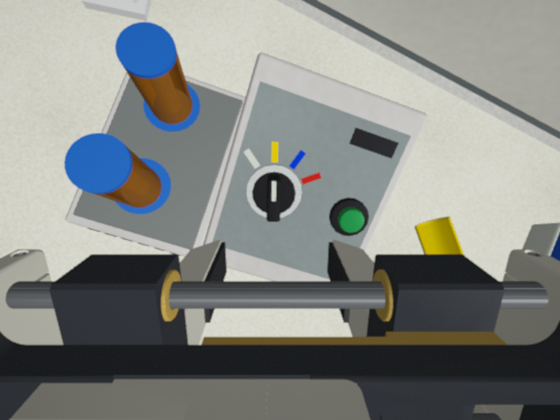

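The pointer (white line, (274,180)–(274,200)) points at the yellow mark (275,152), so the dial reads 0.6. The blue mark is at (297,160), the button at (350,217), and the bar already runs along tool x. Next I refine the dial and button positions.

Run:
```python
from h import *
s=dict(tool_pos=np.array([.5554,.0372,.2509]),tool_rot=np.array([2.9905,-.4109,.4914]))
S,T,Wc=cam("scene"),cam("top"),cam("wrist",s)
k=400/140;f=lambda x,y,ox,oy:((x+.5)/k-.5+ox,(y+.5)/k-.5+oy)
sd=lambda x,y:f(x,y-300,285,165); td=lambda x,y:f(x-400,y-300,160,110)
P={}
for n,a,b,c in [("button",sd(106,491),td(709,453),(351,220)),("blue",sd(186,467),td(634,425),(297,160)),("red",sd(164,476),td(656,436),(311,179)),("white",sd(203,436),td(594,443),(251,159)),("yel",sd(201,453),td(612,428),(275,152)),("disc",sd(163,444),td(628,464),(274,193)),("pegdisc_r",sd(295,421),td(494,427),(172,107))]:
    P[n],r=tri((S,a),(T,b),(Wc,c));print(n,P[n],np.round(r,4))
m=np.array([P[c] for c in("white","yel","blue","red")])
for yaw in(5,6,7,8):
    n=-az(yaw,-65);ex=az(yaw,25);ey=np.cross(n,ex)
    print(yaw,"plane",m@n,P["disc"]@n,P["button"]@n)
    # axis centre from marks in plane coords, radius 44, white at angle th0, clockwise
    uv=np.c_[m@ex,m@ey]
    fn=lambda p:(np.c_[p[0]+.044*np.cos(p[2]-.6*np.arange(4)),p[1]+.044*np.sin(p[2]-.6*np.arange(4))]-uv).ravel()
    o=least_squares(fn,[*(uv.mean(0)-[.03,0]),.9]);c=o.x[0]*ex+o.x[1]*ey+n*np.mean(m@n)
    b=P["button"];print("  face c",c,"th0",o.x[2],"res",np.abs(o.fun).max(),"grip",c+.034*n,"grip from disc",P["disc"]+.02*n,"btn-c",(b-c)@ex,(b-c)@ey, (b-P["disc"])@ex,proj(Wc,c+.044*n))
```

```text
button [ 0.6279 -0.0425  0.1143] [0.0011 0.0028 0.0022]
blue [0.6607 0.0399 0.118 ] [0.0004 0.0022 0.002 ]
red [0.6504 0.0168 0.1112] [0.0017 0.0033 0.0017]
white [0.6415 0.085  0.1122] [0.0002 0.0023 0.0023]
yel [0.6579 0.0647 0.1176] [0.0002 0.0025 0.0024]
disc [0.6191 0.0474 0.1072] [0.0006 0.0019 0.0014]
pegdisc_r [0.6713 0.204  0.0643] [0.0017 0.0024 0.002 ]
5 plane [-0.1715 -0.1728 -0.1727 -0.1736] -0.1651887820503673 -0.15923145022560517
  face c [0.6214 0.0478 0.1001] th0 0.9308410719340305 res 0.0006411181680105148 grip [0.6071 0.0465 0.1309] grip from disc [0.6106 0.0467 0.1254] btn-c 0.004742130992923724 -0.09045780800952609 0.0038602608037790046 [[273.7872 203.4807]]
6 plane [-0.1717 -0.1728 -0.1725 -0.1733] -0.1650993588172468 -0.15847584926726418
  face c [0.6214 0.0478 0.1001] th0 0.9150134618102055 res 0.0006434099086632221 grip [0.6071 0.0463 0.1309] grip from disc [0.6107 0.0465 0.1254] btn-c 0.0033115311531271827 -0.09042036469552868 0.0024316380617542942 [[274.0974 203.5929]]
7 plane [-0.1718 -0.1727 -0.1722 -0.1729] -0.16493003992390687 -0.15764042929716013
  face c [0.6214 0.0478 0.1001] th0 0.8991885803081424 res 0.0006462350653173524 grip [0.6071 0.046  0.1309] grip from disc [0.6107 0.0464 0.1254] btn-c 0.001881737000177597 -0.09035525560110508 0.0010031796928747854 [[274.4093 203.7008]]
8 plane [-0.1718 -0.1726 -0.1719 -0.1724] -0.16468087694652245 -0.15672544479230868
  face c [0.6214 0.0478 0.1001] th0 0.8833649583084492 res 0.0006495771697006651 grip [0.6072 0.0458 0.1309] grip from disc [0.6107 0.0463 0.1254] btn-c 0.0004531878498217502 -0.09026258125709267 -0.00042467918060257285 [[274.723  203.8045]]
```

Run:
```python
from h import *
y=7.3;t=az(y,-65);n=-t;ex=az(y,25);ey=np.cross(n,ex)
g=np.array([.608,.046,.1295]);x=np.cos(.3)*ex+np.sin(.3)*ey
go(g+.01*t-.04*t,Rt(t,x));go(g+.01*t,Rt(t,x));print(t*.6/.5, ik(g+.01*t,Rt(t,np.cos(.3)*ex-np.sin(.3)*ey),4),ik(g+.01*t,Rt(t,x),4))
```

```text
dp [ 0.0994  0.0186 -0.2361] dr [ 0.029   0.0048 -0.0599] deg 1.9119326259337914
dp [ 0.1413  0.0239 -0.3267] dr [ 0.029   0.0048 -0.0599] deg 1.9119326259337914
[ 0.503   0.0644 -1.0876] [array([-0.0985,  0.4249,  1.8283,  0.2102,  0.4708,  1.4776])] [array([-0.0985,  0.4249,  1.8283,  0.2102,  0.4708,  0.8776])]
```

Call:
apply_moves(delta_pos=[[0.03,0.006,-0.08],[0.065,0.012,-0.16],[0.099,0.018,-0.236],[0.11,0.02,-0.26],[0.12,0.021,-0.285],[0.13,0.022,-0.305],[0.141,0.024,-0.326],[0.141,0.024,-0.326]], dr=[[0.029,0.005,-0.06],[0.029,0.005,-0.06],[0.029,0.005,-0.06],[0.029,0.005,-0.06],[0.029,0.005,-0.06],[0.029,0.005,-0.06],[0.029,0.005,-0.06],[0.029,0.005,-0.06]], jaw=[0.65,0.65,0.65,0.65,0.65,0.65,0.65,0.65])

```text
time: 12.65
tool_pos: [0.6126, 0.0465, 0.1207]
tool_rot: [3.0, -0.415, 0.464]
contact_force: [-0.0, -0.3, -0.3]
opening: 0.0595
grip_force: 0.0
```

Call:
apply_moves(delta_pos=[[0,0,0],[0,0,0],[0,0,0],[0,0,0],[0,0,0],[0,0,0],[0,0,0],[0,0,0]], dr=[[0,0,0],[0,0,0],[0,0,0],[0,0,0],[0,0,0],[0,0,0],[0,0,0],[0,0,0]], jaw=[0.4,0.3,0.1,0,0,0,0,0], force=25)

```text
time: 13.32
tool_pos: [0.6121, 0.0469, 0.1213]
tool_rot: [2.999, -0.415, 0.465]
contact_force: [-0.4, 0.9, 0.7]
opening: 0.0139
grip_force: 25.0
```

Call:
apply_moves(delta_pos=[[0,0,0],[0,0,0],[0,0,0],[0,0,0],[0,0,0]], dr=[[0.06,0.008,-0.13],[0.125,0.016,-0.27],[0.19,0.024,-0.41],[0.25,0.032,-0.544],[0.25,0.032,-0.544]], jaw=[0,0,0,0,0], force=40)

```text
time: 13.73
tool_pos: [0.6121, 0.0469, 0.1213]
tool_rot: [3.136, -0.437, 0.134]
contact_force: [-1.8, 1.5, 1.6]
opening: 0.0135
grip_force: 40.0
```

Call:
apply_moves(delta_pos=[[0,0,0],[0,0,0],[0,0,0],[0,0,0],[0,0,0],[0,0,0]], dr=[[0.06,0.008,-0.13],[0.125,0.016,-0.27],[0.19,0.024,-0.41],[0.25,0.032,-0.544],[0.25,0.032,-0.544],[0.25,0.032,-0.544]], jaw=[0,0,0,0,0,0])

```text
time: 14.23
tool_pos: [0.6121, 0.0468, 0.1212]
tool_rot: [-3.013, -0.418, -0.188]
contact_force: [-1.8, 0.3, 3.8]
opening: 0.0134
grip_force: 40.0
```

Call:
apply_moves(delta_pos=[[0,0,0],[0,0,0],[0,0,0],[0,0,0],[0,0,0],[0,0,0]], dr=[[0,0,0],[0,0,0],[0,0,0],[0,0,0],[0,0,0],[0,0,0]], jaw=[0.3,0.5,0.65,0.65,0.65,0.65])

```text
time: 14.73
tool_pos: [0.6122, 0.0466, 0.1211]
tool_rot: [-3.012, -0.418, -0.192]
contact_force: [0.5, 0.1, 0.8]
opening: 0.0489
grip_force: 0.0
```

Run:
```python
from h import *
s=telemetry.observe();t=az(7.3,-65);y=7.3;n=-t;ex=az(y,25);ey=np.cross(n,ex)
print(s["time"],s["tool_pos"],s["tool_rot"]);x=R.from_euler("xyz",s["tool_rot"]).apply([1,0,0]);print("angle",np.arctan2(x@ey,x@ex))
go(s["tool_pos"]-.13*t,R.from_euler("xyz",s["tool_rot"]))
```

```text
14.7333 [0.6122 0.0466 0.1211] [-3.0121 -0.4176 -0.1919]
angle -0.29100069385648863
dp [-0.1362 -0.0175  0.2946] dr [0. 0. 0.] deg 0.0
```

Call:
apply_moves(delta_pos=[[-0.02,-0.002,0.04],[-0.05,-0.006,0.1],[-0.09,-0.012,0.2],[-0.136,-0.0175,0.295],[-0.136,-0.0175,0.295],[-0.136,-0.0175,0.295]], dr=[[0,0,0],[0,0,0],[0,0,0],[0,0,0],[0,0,0],[0,0,0]], jaw=[0.65,0.65,0.65,0.65,0.65,0.65])

```text
time: 15.23
tool_pos: [0.5585, 0.0394, 0.2423]
tool_rot: [-3.012, -0.424, -0.192]
contact_force: [1.2, -0.2, -0.8]
opening: 0.0599
grip_force: 0.0
```

Run:
```python
from h import *
s=telemetry.observe();print(s["time"],repr(s["tool_pos"]),repr(s["tool_rot"]))
a=eyes.read_camera("wrist");cv2.imwrite("pics/dial2.png",a[:,:,::-1])
t=az(7.3,-65);n=-t;ex=az(7.3,25)
b=np.array([.6279,-.0435,.1143]);f=np.array([.6214,.0478,.1001])-.09*np.cross(n,ex);print(f,(b-f)@n,(b-f)@ex,proj(cam("wrist",s),[b,f+.014*n]))
Rg=Rt(t,az(-15,0))
go(b-.03*t,Rg);go(b,Rg)
```

```text
15.2333 array([0.5585, 0.0394, 0.2423]) array([-3.0116, -0.4238, -0.1924])
[ 0.6328 -0.0415  0.1001] 0.015047611925044127 0.0013303545703661952 [[363.5152 172.6923]
 [362.162  174.1318]]
dp [ 0.1435 -0.2116 -0.2465] dr [ 0.1197  0.0188 -0.2391] deg 7.680003419013621
dp [ 0.1749 -0.2076 -0.3144] dr [ 0.1197  0.0188 -0.2391] deg 7.680003419013621
```

View pics/dial2.png

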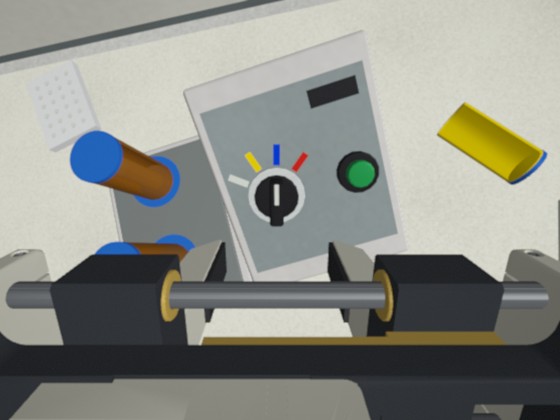

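The pointer (277,185)–(277,205) now points straight at the blue mark (277,154), so the dial has settled at blue. The green button is at (361,173), about 2 mm from the predicted place. Next I press it with closed fingers.

Call:
apply_moves(delta_pos=[[0.02,-0.08,0],[0.04,-0.16,0],[0.06,-0.207,-0.05],[0.1,-0.207,-0.15],[0.1435,-0.207,-0.25],[0.1435,-0.207,-0.25],[0.1435,-0.207,-0.25]], dr=[[0,0,0],[0,0,0],[0,0,0],[0,0,0],[0,0,0],[0,0,0],[0,0,0]], jaw=[0,0,0,0,0,0,0], force=20)

```text
time: 15.87
tool_pos: [0.6133, -0.0426, 0.134]
tool_rot: [-3.011, -0.408, -0.192]
contact_force: [0.1, 0.2, 1.6]
opening: 0.0177
grip_force: 0.0
```

Call:
apply_moves(delta_pos=[[0.01,0.0013,-0.022],[0.02,0.0027,-0.044],[0.025,0.0033,-0.055],[0.028,0.0036,-0.06],[0.028,0.0036,-0.06]], dr=[[0,0,0],[0,0,0],[0,0,0],[0,0,0],[0,0,0]], jaw=[0,0,0,0,0])

```text
time: 16.28
tool_pos: [0.6267, -0.0414, 0.116]
tool_rot: [-3.012, -0.419, -0.192]
contact_force: [-1.2, 1.1, 2.2]
opening: 0.0006
grip_force: 1.1
```

Run:
```python
from h import *
s=telemetry.observe();t=az(7.3,-65);b=np.array([.6285,-.042,.1143]);d=s["tool_pos"]-b;n=-t;ex=az(7.3,25)
print(s["time"],s["tool_pos"],"ht",d@n,"lat",d@ex,d@np.cross(n,ex),s["contact_force"]@n,s["opening"])
```

```text
16.2833 [ 0.6267 -0.0414  0.116 ] ht 0.002227521807167582 lat -0.0008677446421986932 0.0007795582637660438 2.4383113926759585 0.000619518426199966
```

Call:
apply_moves(delta_pos=[[0.002,0.0003,-0.0045],[0.004,0.0006,-0.009],[0.006,0.0008,-0.0135],[0.006,0.0008,-0.0135]], dr=[[0,0,0],[0,0,0],[0,0,0],[0,0,0]], jaw=[0,0,0,0])

```text
time: 16.62
tool_pos: [0.6288, -0.0412, 0.1117]
tool_rot: [-3.012, -0.419, -0.191]
contact_force: [-11.1, 0.8, 15.4]
opening: 0.0003
grip_force: 9.3
```

Call:
apply_moves(delta_pos=[[0.002,0.0003,-0.0045],[0.002,0.0003,-0.0045],[0.002,0.0003,-0.0045]], dr=[[0,0,0],[0,0,0],[0,0,0]], jaw=[0,0,0])

```text
time: 16.87
tool_pos: [0.629, -0.0412, 0.1114]
tool_rot: [-3.012, -0.42, -0.191]
contact_force: [-23.3, 0.1, 31.0]
opening: 0.001
grip_force: 18.8
```

Call:
apply_moves(delta_pos=[[-0.0042,-0.0005,0.009],[-0.0042,-0.0005,0.009],[-0.0042,-0.0005,0.009]], dr=[[0,0,0],[0,0,0],[0,0,0]], jaw=[0,0,0])

```text
time: 17.12
tool_pos: [0.6283, -0.0414, 0.1126]
tool_rot: [-3.012, -0.42, -0.192]
contact_force: [-1.0, 2.2, 4.7]
opening: 0.0004
grip_force: 2.2
```

Call:
apply_moves(delta_pos=[[-0.0021,-0.0003,0.0045],[-0.0021,-0.0003,0.0045],[-0.0021,-0.0003,0.0045]], dr=[[0,0,0],[0,0,0],[0,0,0]], jaw=[0,0,0])

```text
time: 17.37
tool_pos: [0.6276, -0.0417, 0.1136]
tool_rot: [-3.012, -0.419, -0.192]
contact_force: [0.4, 1.4, 4.0]
opening: 0.0004
grip_force: 1.8
```

Call:
apply_moves(delta_pos=[[-0.0042,-0.0005,0.009],[-0.0042,-0.0005,0.009],[-0.0042,-0.0005,0.009]], dr=[[0,0,0],[0,0,0],[0,0,0]], jaw=[0,0,0])

```text
time: 17.62
tool_pos: [0.6253, -0.042, 0.1168]
tool_rot: [-3.012, -0.417, -0.192]
contact_force: [1.3, -0.6, 1.1]
opening: 0.0001
grip_force: 0.7
```

Call:
apply_moves(delta_pos=[[-0.005,-0.0006,0.011],[-0.02,-0.0025,0.045],[-0.06,-0.008,0.13],[-0.13,-0.017,0.28],[-0.13,-0.017,0.28],[-0.13,-0.017,0.28]], dr=[[0,0,0],[0,0,0],[0,0,0],[0,0,0],[0,0,0],[0,0,0]], jaw=[0,0,0,0,0,0])

```text
time: 18.12
tool_pos: [0.5739, -0.0494, 0.2345]
tool_rot: [-3.013, -0.426, -0.192]
contact_force: [1.2, 0.1, 0.5]
opening: 0.0006
grip_force: 0.0
```

Run:
```python
from h import *
s=telemetry.observe();print(s["time"],repr(s["tool_pos"]),repr(s["tool_rot"]))
a=eyes.read_camera("wrist");b=eyes.read_camera("top");c=eyes.read_camera("scene")
r=lambda i:cv2.resize(i,(400,300),interpolation=cv2.INTER_AREA)
o=np.vstack([np.hstack([r(a),r(b)]),np.hstack([r(c),cv2.resize(c[130:214,310:422],(400,300),interpolation=cv2.INTER_CUBIC)])])
cv2.imwrite("pics/end.png",o[:,:,::-1])
```

```text
18.1167 array([ 0.5739, -0.0494,  0.2345]) array([-3.0133, -0.4257, -0.1921])
```

View pics/end.png

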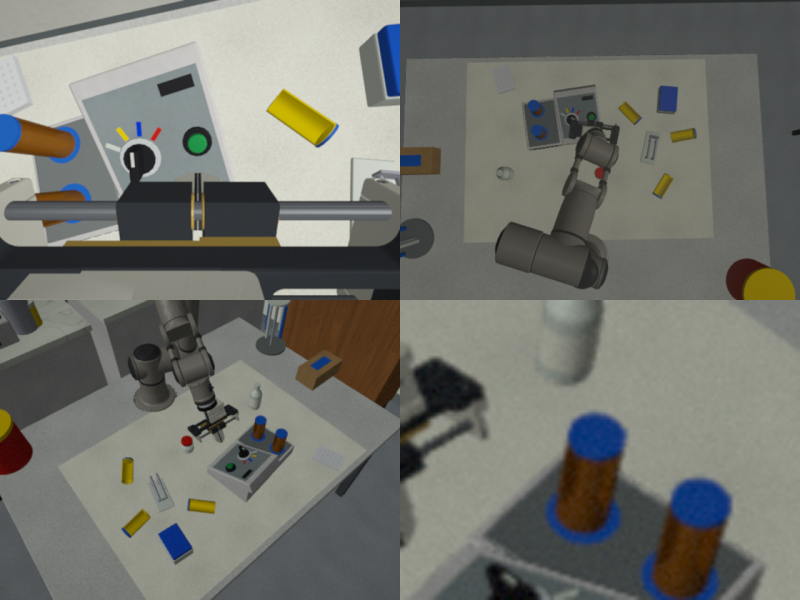

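All bystanders stand where they were, the cradle is empty, and both glasses are upright. The release forces (5 N down to 1 N) match the button's spring over its full travel. I check the pointer's projection numerically, then hand in if it fits.

Run:
```python
from h import *
s=dict(tool_pos=np.array([.5739,-.0494,.2345]),tool_rot=np.array([-3.0133,-.4257,-.1921]))
t=az(7.3,-65);n=-t;ex=az(7.3,25);ey=np.cross(n,ex);c=np.array([.6214,.0478,.1001])+.044*n
for d in(.6,1.2,1.8):
    x=np.cos(.9-d)*ex+np.sin(.9-d)*ey;print(d,proj(cam("wrist",s),[c-.022*x,c,c+.022*x])*400/560)
```

```text
0.6 [[143.5358 181.1701]
 [133.2904 168.556 ]
 [122.6559 155.463 ]]
1.2 [[134.5147 183.6914]
 [133.2904 168.556 ]
 [132.0104 152.7324]]
1.8 [[125.0684 181.0207]
 [133.2904 168.556 ]
 [141.8149 155.6327]]
```

The dial matches 1.2 (pointer end predicted at (132,153), seen there). Handing in.

```bash
python3 -c "
from cell import job;print(job.hand_in())"
```

```text
the job is handed in; nothing more can be done
None
```

I handed the job in at about 18 s of the 53 s allowed, but no verdict came back: the amber glass stands mouth down on the free peg, the dial is at blue, the start button was pressed fully in and let back out, and the bystanders still stand where they were in the last pictures.

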